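# Four clicks on the screw counter

## Task

The count dial on the screw counter is too low. With a fingertip against the side of the orange fin, push the dial clockwise (seen from above) exactly four clicks from where it stands, without gripping the fin or forcing it, and then press the green start button all the way down and let it come back up. Leave the jar, the blue tray and the screwdriver where they are.

Things in the scene. Friction and masses are not known exactly. Their poses are not given: they have to be found in the camera images.
- counter: grey bench screw counter, fixed, a box 170 mm (its x) by 370 mm (its y, from -150 to +220) with a flat deck 70 mm above the table; origin at table height under the dial's axis; a blue open hopper (130 x 90 mm, 55 mm above the deck) stands on the deck with its centre at y = +168 mm; eight white ticks on the deck round the dial, one per click stop, 20 degrees apart
- dial_center (a point): point on the dial's vertical axis, on the upper face of the black disc (110 mm across, its face 14 mm above the deck); axes as the counter's
- fin_tip (a point): point inside the orange pointer fin, 50 mm out from the dial's axis and 11 mm above the disc's face; the fin is a straight wall 10 mm thick and 22 mm tall above the disc, radial, from 30 to 54 mm out from the axis; the rest of the disc is flat; the direction from dial_center to this point is where the fin points
- dial (a joint): dial angle in rad, growing clockwise seen from above; end stops at 0 and 2.443; a click stop every 0.349 (20 degrees), stops 0 to 7; starts on any of stops 0 to 3. At 0 the fin points 70 degrees anticlockwise of the counter's x axis. It resists up to half-way to the next stop (about 0.2 N m, 5 N at 42 mm out), then snaps by itself into that stop and stays
- start (a joint): travel of the green start button in m, 0 up, 0.006 fully down; a spring returns it; 5 N holds it fully down
- start_top (a point): centre of the top face of the green round button, 32 mm across, on the deck, in front of and to the right of the dial; pressed straight down
- jar_mid (a point): centre of a loose jar, 52 mm across, 75 mm tall; bystander
- tray_mid (a point): centre of a loose open blue tray, 120 x 85 x 50 mm; bystander
- driver_grip (a point): middle of the handle of a loose screwdriver lying on the table; bystander

How it is judged:
On the way, in this order (a step that is already met when the one before it is completed fails the run):
1. the dial rests four clicks clockwise of where it started (distance of fin_tip from where it was at the start of the episode between 0.0602 and 0.0682 m and value of joint dial above 1.2 rad), for 0.3 s.
2. the start button is pressed down (value of joint start above 0.0045 m), for 0.05 s.
At the end, for the whole second after the job is handed in: The dial rests on the fourth click stop clockwise of its starting stop (within about 6 degrees), the start button has been pressed at least 4.5 mm after that and is up again (within 1.5 mm), and jar, tray and screwdriver are within 15 mm of where they were (all of step 1 and value of joint start below 0.0015 m and distance of each of jar_mid, tray_mid, driver_grip from where it was at the start of the episode below 0.015 m); the robot touches nothing.
It fails at once if the start button is pressed while the dial is not four clicks on (value of joint start above 0.0045 m and (distance of fin_tip from where it was at the start of the episode below 0.0602 m or distance of fin_tip from where it was at the start of the episode above 0.0682 m)).
It fails at once if the dial is gripped or forced (over 25 N between the fingers and the dial) (contact force between the fingers and dial above 25 N).
It fails at once if the jar is moved or lifted (distance of jar_mid from where it was at the start of the episode above 0.02 m).
It fails at once if the tray is moved or lifted (distance of tray_mid from where it was at the start of the episode above 0.02 m).
It fails at once if the screwdriver is moved or lifted (distance of driver_grip from where it was at the start of the episode above 0.02 m).
It also fails if it takes over 64 s, if anything falls off the work surface, if the arm or the gripper's body presses on something with over 40 N, if the wrist force passes 120 N, or if a joint passes its speed limit or range.

## Robot

A 6-joint arm with a two-finger parallel gripper is mounted at the origin on the work surface. World frame = base frame: x ahead of the robot, y to its left, z up, the work surface at z = 0. Lengths are in m, angles in rad, forces in N, time in s.
With the tool pointing down it reaches from about 0.375 to 0.75 m from the base axis. Payload 9 kg.
Tool frame: the origin (TCP) lies at the very end of the fingers, on their centre line; the grasp point (between the pads) lies r.hold_point_z behind it (r.hold_point_z is the distance from the TCP to the grasp point, in m); z points along the fingers, y is the direction in which the jaws open and shut (so a half turn about z gives the same grasp; the last joint's range is limited). The gripper opens to 85 mm and grips with 20 to 120 N. Pads are 22 mm wide; open, the fingers measure 114 mm over their backs; the gripper's body (76 mm by 85 mm) begins 54 mm behind the grasp point. The pads swing forward as they close: fully open they stand 13 mm farther back than shut.
Start: joints at [1.052, 0.104, 0.097, 1.564, 0, 1.353], TCP at [0.178, 0.573, 0.231] pointing down, gripper open.
Joint ranges: [-2.99, 2.99], [-0.84, 1.86], [-1.1, 1.16], [-1.84, 2.11], [-1.51, 1.56], [-3.14, 3.14]. Speed limits (rad/s): [2.22, 2.22, 2.57, 3.14, 3.14, 3.14].

## Interface

Orientations are given as a unit quaternion [w, x, y, z].
In Python, from cell import r, viewer, nets gives the robot as it stands. The module is installed in compiled form; this text tells all that it offers.
- The arm moves only by the tool servo_tool, never from a script. Its argument "moves" is a list of rows, each an object of numbers: "x", "y", "z": the shift along the tool's x, y, z in cm; "twist": the turn about the tool's z in degrees. In form: [{"x": .., "y": .., "z": .., "twist": ..}, ...]. A call has exactly 8 rows; each row shifts and turns the commanded pose from where the row before left it, along the tool's axes as they then stand; what a row does not reach is not made up. A row lasts 1/10 s, in which the tool goes at most 50 mm and 8.59 degrees, less where a joint would pass 70% of its speed; a pose out of reach is approached as far as the arm can. A call with a gripper value outside its range is refused whole. "claw" is the closure, from 0 (fully open) to 1 (shut), set as the call begins (left out, the last holds). The fingers move at their own pace and stop on an object; "grip_force" is the grip in N (left out, the last holds). Time passes only in rows, so rows that do not move let the fingers close, or fill a call up. It gives the time, the measured TCP pose, the force and the opening at its end, in the units of the state.
- r.observe(): the state, without advancing time (a new reading comes with each control period).
- viewer.grab_frame(name): name is "scene" or "top"; returns the picture (420x560x3 uint8, red, green, blue); there is no depth.
- viewer.camera_model(name): a dict with "fx", "fy", "cx", "cy" (pixels), "k1" (the pictures are not rectified: a ray, as slopes to the right and down, at radius r is drawn at 1 + k1 r^2 times it, then the intrinsics apply), "rvec" (rotation vector, rad) and "tvec" (3), from world to camera coordinates, as OpenCV has them. Camera axes: x right, y down, z forward; pixel columns grow to the right and rows downward; lengths in m; the calibration is good to about 2 mm. A picture is of the moment at which its call begins. camera_model takes no time and is no camera call.
- r.finish_job(): hands the job in, once; it reports no verdict.
Trained networks look in the newest picture that a camera, given by its name, has taken for a name from the list of things; names that differ only in an ending like _2 or _b are one class to them, and where a whole thing is asked for, a point or a joint stands for the part that bears it (a point fixed in the world has none). Each returns a list of dicts, best first, with "score" (0 to 1); they miss things now and then, are a little off and sometimes report something else, mostly with a low value. They report only what shows in the picture. A call takes as long as a camera call.
- nets.find_in(target, camera): "at" ([x, y, z] in m, in world coordinates, good to about 4 mm: the middle of the surface that is visible of it).
- nets.masks_of(target, camera): "pixels" (420x560 bool, what is visible of it).
- nets.mark_of(target, camera): "at" ([x, y, z] in m, in world coordinates, good to about 4 mm: a listed point, or the origin of a listed thing).
The state is a dict: "time": time; "joints": joint angles; "qvel": joint speeds; "joint_torque": joint torques, N m; "tool_pos": TCP position; "tcp_rot": TCP orientation; "force": force on the tool from outside, world axes, zero at the start; "moment": the same for the moment, N m; "gripper_width": opening from 0.0 (shut) to 1.0 (fully open).
Only numpy, scipy, OpenCV 4.12 (cv2) and the standard library are available. Lean on these libraries where they do the work, as an engineer would, in place of code of your own. Each camera call takes 0.05 s, during which the arm holds its last target. There are 200 camera calls.

## Working session

There is one attempt and no reset: what is moved stays moved. The work goes in short steps, Python scripts to look and compute and a tool call to move; the robot and the scene stay as the last step left them, time stands still between calls to the robot, and variables do not carry over. Pictures are saved under pics/ and viewed, about 8 in all and at most 12, crops included, and the job is handed in when it is done.

Besides the shell and the picture viewer there is one more tool, called after "Request:" as name(argument=value, ...) on one line, values as JSON. servo_tool: Moves the arm, as the interface text tells. Its arguments: {"type":"object","properties":{"moves":{"type":"array"},"claw":{"type":"number"},"grip_force":{"type":"number"}},"required":["moves"]}

```bash
mkdir -p pics; python3 - <<'E'
from cell import r, viewer, nets
import cv2, numpy as np
for c in ("top","scene"):
    cv2.imwrite(f"pics/a_{c}.png", viewer.grab_frame(c)[:,:,::-1])
    for t in ("counter","dial_center","fin_tip","start_top","jar_mid","tray_mid","driver_grip"):
        print(c,t,[(np.round(d["at"],3).tolist(),round(d["score"],2)) for d in nets.mark_of(t,c)][:2])
s=r.observe(); print(s["time"],s["tool_pos"],s["tcp_rot"],r.hold_point_z,s["force"])
E
```

```text
top counter [([0.583, 0.041, -0.0], 0.7)]
top dial_center [([0.58, 0.042, 0.088], 0.68)]
top fin_tip [([0.601, 0.086, 0.093], 0.66)]
top start_top [([0.596, -0.068, 0.099], 0.64), ([0.499, 0.338, 0.026], 0.18)]
top jar_mid [([0.457, -0.054, 0.036], 0.9)]
top tray_mid [([0.499, 0.339, 0.027], 0.74)]
top driver_grip [([0.703, 0.088, 0.016], 0.94)]
scene counter [([0.58, 0.042, -0.0], 0.64), ([0.705, 0.086, 0.014], 0.3)]
scene dial_center [([0.583, 0.045, 0.081], 0.7)]
scene fin_tip [([0.597, 0.088, 0.096], 0.75)]
scene start_top [([0.597, -0.074, 0.09], 0.7)]
scene jar_mid [([0.462, -0.057, 0.035], 0.55), ([0.585, 0.043, 0.082], 0.44)]
scene tray_mid [([0.496, 0.337, 0.027], 0.68)]
scene driver_grip [([0.708, 0.086, 0.015], 0.76)]
0.8 [0.17777891 0.57309131 0.23136331] [2.15562432e-05 1.49826001e-01 9.88712378e-01 5.72700782e-05] 0.0187 [ 0.07067911 -0.75695944  0.02156099]
```

```bash
python3 -c "
import cv2,numpy as np
a=cv2.imread('pics/a_top.png');cv2.imwrite('pics/a1.png',a)"
```

```text
(no output)
```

View pics/a_top.png

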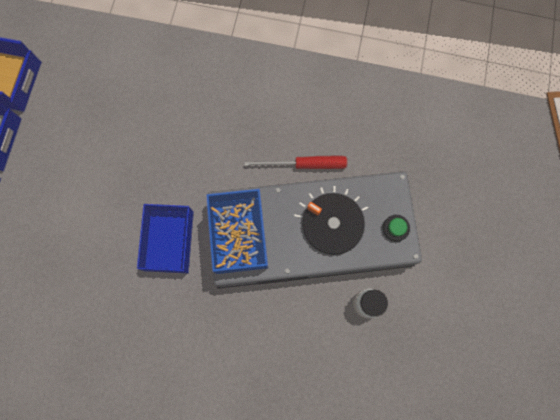

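View pics/a_scene.png

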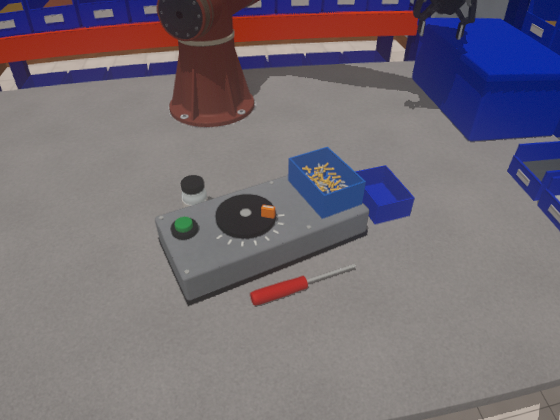

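The top view shows the dial at about (334,223) px, the fin at (314,208), the button at (397,228), the jar at (371,303) and the driver at (320,162). The scene view agrees. Next I'll rectify the deck plane to read the yaw and the starting stop.

```bash
cat > h.py <<'E'
from cell import r, viewer, nets
import cv2, numpy as np
def proj(P,c):
    m=viewer.camera_model(c); X=np.asarray(P,float).reshape(-1,3)@cv2.Rodrigues(np.array(m["rvec"],float))[0].T+np.array(m["tvec"]).ravel()
    s=X[:,:2]/X[:,2:]; s=s*(1+m["k1"]*(s**2).sum(1,keepdims=True))
    return s*[m["fx"],m["fy"]]+[m["cx"],m["cy"]]
def rect(img,c,z,x0,x1,y0,y1,mm=0.5):
    # rows: x decreasing downward; cols: y decreasing rightward
    xs=np.arange(x1,x0,-mm/1e3); ys=np.arange(y1,y0,-mm/1e3)
    Y,X=np.meshgrid(ys,xs); p=proj(np.stack([X,Y,0*X+z],-1),c).reshape(X.shape+(2,)).astype(np.float32)
    return cv2.remap(img,p[...,0],p[...,1],cv2.INTER_CUBIC)
E
python3 - <<'E'
from h import *
im=cv2.imread('pics/a_top.png')
a=rect(im,"top",0.07,0.46,0.70,-0.13,0.27)
cv2.imwrite("pics/r.png",a)
# white ticks
b=rect(im,"top",0.07,0.5,0.68,-0.05,0.13)
# fine positions
g=cv2.cvtColor(b,cv2.COLOR_BGR2HSV); w=((g[...,2]>165)&(g[...,1]<40)).astype(np.uint8)
n,_,st,ce=cv2.connectedComponentsWithStats(w)
C=np.array([0.5815,0.0435])
for i in range(1,n):
    p=np.array([0.68-ce[i][1]*5e-4,0.13-ce[i][0]*5e-4]); d=p-C
    if st[i][4]>8: print(st[i][4],p.round(4),np.hypot(*d).round(4),np.degrees(np.arctan2(d[1],d[0])).round(1))
f=rect(im,"top",0.106,0.5,0.68,-0.05,0.13); g=cv2.cvtColor(f,cv2.COLOR_BGR2HSV)
o=np.argwhere((g[...,0]<15)&(g[...,1]>150)&(g[...,2]>120)); p=np.c_[0.68-o[:,0]*5e-4,0.13-o[:,1]*5e-4]
p=p[np.hypot(*(p-C).T)<0.065]
m=p.mean(0);_,_,v=np.linalg.svd(p-m,full_matrices=False); print("fin",m,v[0],np.degrees(np.arctan2(v[0][1],v[0][0])),len(p))
d=m-C;print(np.degrees(np.arctan2(d[1],d[0])),np.hypot(*d))
E
```

```text
180 [0.6426 0.0489] 0.0614 5.0
169 [0.642  0.0264] 0.0628 -15.8
180 [0.6353 0.0702] 0.0601 26.4
163 [0.6334 0.0057] 0.0642 -36.0
160 [0.6212 0.0876] 0.0593 48.1
182 [ 0.6187 -0.0115] 0.0664 -55.9
175 [0.602  0.0998] 0.0599 70.0
11 [0.6025 0.079 ] 0.0412 59.4
892 [0.5811 0.0383] 0.0052 -93.9
163 [0.5802 0.1046] 0.0612 91.2
fin [0.59160823 0.07778571] [-0.35980707 -0.93302673] -111.0883482354341 693
73.57325843376847 0.03574473973775997
```

View pics/r.png

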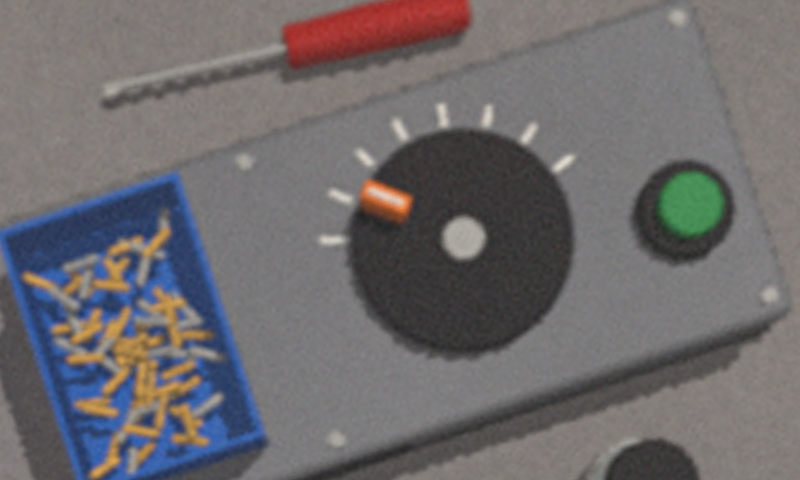

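```bash
python3 - <<'E'
from h import *
from scipy.optimize import least_squares
T=np.array([[.5802,.1046],[.602,.0998],[.6212,.0876],[.6353,.0702],[.6426,.0489],[.642,.0264],[.6334,.0057],[.6187,-.0115]])
def f(p):
    a=p[2]+np.radians(70-20*np.arange(8)); return (p[:2]+p[3]*np.c_[np.cos(a),np.sin(a)]-T).ravel()
s=least_squares(f,[.58,.04,.3,.06]); C=s.x[:2]; print(C,np.degrees(s.x[2]),s.x[3],abs(s.fun).max())
m=np.array([0.5916,0.0778])-C; print("fin ang rel yaw",np.degrees(np.arctan2(m[1],m[0])-s.x[2]),np.hypot(*m))
th=s.x[2]+np.radians(50); u=np.array([np.cos(th),np.sin(th)]); n=np.array([-u[1],u[0]])
P=C+.042*u+.026*n; print("fin world deg",np.degrees(th),"target",P)
psi=np.radians(162.8); d=P-[.1778,.5731]; R=np.array([[np.cos(psi),np.sin(psi)],[np.sin(psi),-np.cos(psi)]])
print("tool shift cm",R.T@d*100,"psi target",np.degrees(th)+90)
E
```

```text
[0.57828727 0.03943776] 18.40992411759594 0.06487636325694683 0.00035964363503267205
fin ang rel yaw 52.45192029187102 0.040606527315948555
fin world deg 68.40992411759595 target [0.56956589 0.0880581 ]
tool shift cm [-51.76762696 -34.75017009] psi target 158.40992411759595
```

Request:
servo_tool(moves=[{"x":-3.2,"y":-2.2,"z":0,"twist":0},{"x":-3.2,"y":-2.2,"z":0,"twist":0},{"x":-3.2,"y":-2.2,"z":0,"twist":0},{"x":-3.2,"y":-2.2,"z":0,"twist":0},{"x":-3.2,"y":-2.2,"z":0,"twist":0},{"x":-3.2,"y":-2.2,"z":0,"twist":0},{"x":-3.2,"y":-2.2,"z":0,"twist":0},{"x":-3.2,"y":-2.2,"z":0,"twist":0}], claw=1, grip_force=20)

```text
time: 1.6
tool_pos: [0.3709, 0.3278, 0.2315]
tcp_rot: [0.0, 0.15, 0.989, 0.0]
force: [0.2, 0.5, 0.9]
gripper_width: 0.001
```

Request:
servo_tool(moves=[{"x":-3.2,"y":-2.2,"z":0,"twist":0},{"x":-3.2,"y":-2.2,"z":0,"twist":0},{"x":-3.2,"y":-2.2,"z":0,"twist":0},{"x":-3.2,"y":-2.2,"z":0,"twist":0},{"x":-3.2,"y":-2.2,"z":0,"twist":0},{"x":-3.2,"y":-2.2,"z":0,"twist":0},{"x":-3.2,"y":-2.0,"z":0,"twist":0},{"x":0,"y":0,"z":0,"twist":4.4}])

```text
time: 2.4
tool_pos: [0.5411, 0.1141, 0.2306]
tcp_rot: [0.0, 0.19, 0.982, -0.0]
force: [-0.6, 0.1, -0.3]
gripper_width: -0.001
```

```bash
cat >> h.py <<'E'
C=np.array([.5783,.0394]); yaw=np.radians(18.4)
def polar():
    """finger pose in dial terms: push-face angle rel. to stop number, radius, gap for current pose"""
    s=r.observe(); q=s["tcp_rot"]; w,x,y,z=q
    psi=np.arctan2(2*(x*y+w*z),1-2*(y*y+z*z)); th=psi-np.pi/2  # fin angle the face is parallel to
    u=np.array([np.cos(th),np.sin(th)]); n=np.array([-u[1],u[0]]); d=s["tool_pos"][:2]-C
    print("t",round(s["time"],2),"tcp",np.round(s["tool_pos"],4),"F",np.round(s["force"],1),"w",round(s["gripper_width"],3),"psi",np.degrees(psi).round(1))
    print("face stop-angle deg",(70-np.degrees(th-yaw)).round(1),"along fin mm",(d@u*1e3).round(1),"ccw offset mm",(d@n*1e3).round(1))
E
python3 - <<'E'
from h import *
polar(); im=viewer.grab_frame("top")[:,:,::-1].copy(); im2=viewer.grab_frame("scene")[:,:,::-1]
cv2.imwrite("pics/b.png",cv2.resize(im2[120:300,100:380],None,fx=2.8,fy=2.8,interpolation=cv2.INTER_CUBIC))
E
```

```text
t 2.4 tcp [0.5411 0.1141 0.2306] F [-0.6  0.1 -0.3] w -0.001 psi 158.1
face stop-angle deg 20.3 along fin mm 55.5 ccw offset mm 62.3
```

View pics/b.png

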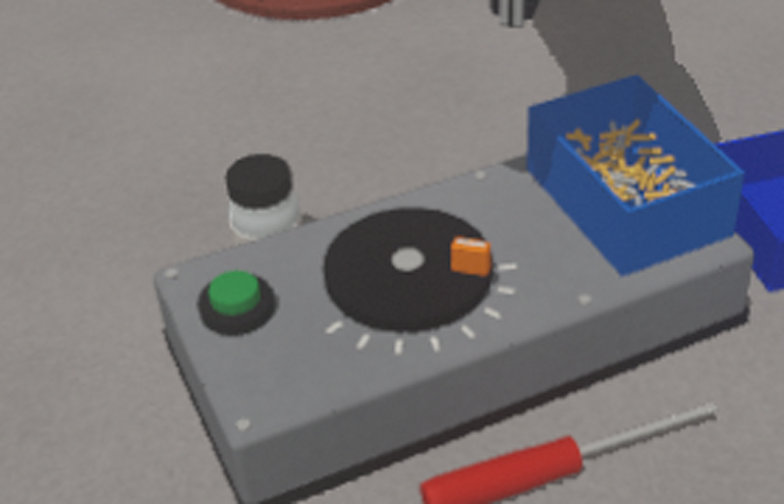

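The fingertip hangs at about (512,12) in the crop, short of the fin at (470,257). I'll shift across and then lower next to the fin's anticlockwise side, staying above its top.

Request:
servo_tool(moves=[{"x":-1.8,"y":-0.7,"z":0,"twist":0},{"x":-1.7,"y":-0.6,"z":0,"twist":0},{"x":0,"y":0,"z":2.5,"twist":0},{"x":0,"y":0,"z":2.5,"twist":0},{"x":0,"y":0,"z":2.5,"twist":0},{"x":0,"y":0,"z":2.5,"twist":0},{"x":0,"y":0,"z":1.0,"twist":0},{"x":0,"y":0,"z":0,"twist":0}])

```text
time: 3.3
tool_pos: [0.5656, 0.0932, 0.1201]
tcp_rot: [-0.001, 0.187, 0.982, -0.0]
force: [-0.5, 0.8, -0.0]
gripper_width: -0.004
```

```bash
python3 - <<'E'
from h import *
polar(); im2=viewer.grab_frame("scene")[:,:,::-1]
cv2.imwrite("pics/c.png",cv2.resize(im2[120:300,130:410],None,fx=2.8,fy=2.8,interpolation=cv2.INTER_CUBIC))
E
```

```text
t 3.3 tcp [0.5656 0.0932 0.1201] F [-0.5  0.8 -0. ] w -0.004 psi 158.5
face stop-angle deg 19.9 along fin mm 45.4 ccw offset mm 31.6
```

View pics/c.png

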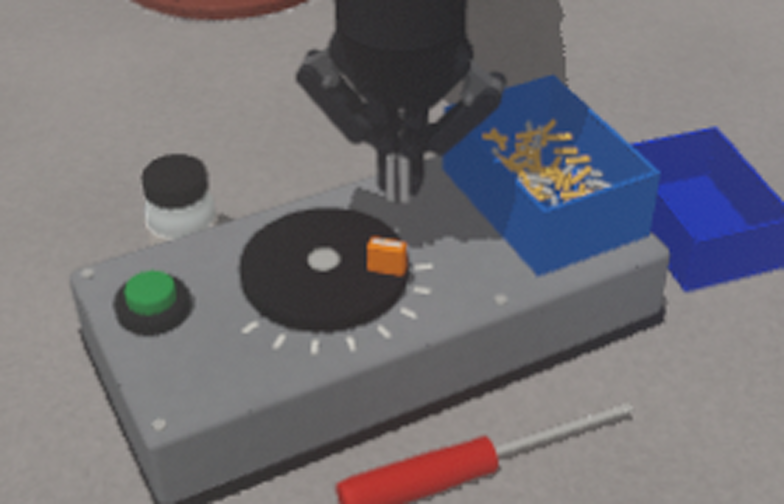

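Request:
servo_tool(moves=[{"x":0,"y":-0.3,"z":0.9,"twist":0},{"x":0,"y":0,"z":0.9,"twist":0},{"x":0,"y":0,"z":0.9,"twist":0},{"x":-0.3,"y":0,"z":0,"twist":0},{"x":-0.3,"y":0,"z":0,"twist":0},{"x":-0.3,"y":0,"z":0,"twist":0},{"x":0,"y":0,"z":0,"twist":0},{"x":0,"y":0,"z":0,"twist":0}])

```text
time: 4.15
tool_pos: [0.5743, 0.0864, 0.0946]
tcp_rot: [0.0, 0.188, 0.982, 0.0]
force: [0.4, 0.8, -0.1]
gripper_width: -0.001
```

```bash
python3 -c "
from h import *
polar()"
```

```text
t 4.15 tcp [0.5743 0.0864 0.0946] F [ 0.4  0.8 -0.1] w -0.001 psi 158.4
face stop-angle deg 20.0 along fin mm 42.3 ccw offset mm 21.1
```

Request:
servo_tool(moves=[{"x":-0.2,"y":0,"z":0,"twist":0},{"x":-0.2,"y":0,"z":0.1,"twist":0},{"x":-0.17,"y":0.07,"z":0,"twist":2.3},{"x":-0.17,"y":0.07,"z":0,"twist":2.3},{"x":-0.17,"y":0.07,"z":0,"twist":2.3},{"x":-0.17,"y":0.07,"z":0,"twist":2.3},{"x":-0.17,"y":0.07,"z":0,"twist":2.3},{"x":0,"y":0,"z":0,"twist":0}])

```text
time: 4.95
tool_pos: [0.5867, 0.0845, 0.0931]
tcp_rot: [-0.0, 0.285, 0.958, 0.0]
force: [-2.1, 0.6, 1.5]
gripper_width: 0.001
```

```bash
cat >> h.py <<'E'
def fin(c="top"):
    im=viewer.grab_frame(c)[:,:,::-1].copy()
    f=rect(im,c,0.106,.5,.68,-.05,.13); g=cv2.cvtColor(f,cv2.COLOR_BGR2HSV)
    o=np.argwhere((g[...,0]<15)&(g[...,1]>150)&(g[...,2]>120)); p=np.c_[.68-o[:,0]*5e-4,.13-o[:,1]*5e-4]-C
    p=p[np.hypot(*p.T)<.065]; m=p.mean(0) if len(p) else [0,0]
    print(c,"fin stop-angle",(70-np.degrees(np.arctan2(m[1],m[0])-yaw)).round(1),len(p))
    return im
E
python3 -c "
from h import *
polar();fin();fin('scene')
for c in ('top','scene'):
  for d in nets.mark_of('fin_tip',c)[:1]:
    v=np.array(d['at'][:2])-C; print(c,(70-np.degrees(np.arctan2(v[1],v[0])-yaw)),d['score'])
"
```

```text
t 4.95 tcp [0.5867 0.0845 0.0931] F [-2.1  0.6  1.5] w 0.001 psi 146.8
face stop-angle deg 31.6 along fin mm 42.4 ccw offset mm 17.6
top fin stop-angle 88.4 0
scene fin stop-angle 47.2 2020
scene 28.238283742520117 0.59
```

Request:
servo_tool(moves=[{"x":-0.19,"y":0.08,"z":0,"twist":2.5},{"x":-0.19,"y":0.08,"z":0,"twist":2.5},{"x":-0.19,"y":0.08,"z":0,"twist":2.5},{"x":-0.19,"y":0.08,"z":0,"twist":2.5},{"x":-0.19,"y":0.08,"z":0,"twist":2.5},{"x":-0.19,"y":0.08,"z":0,"twist":2.5},{"x":-0.19,"y":0.08,"z":0,"twist":2.5},{"x":-0.19,"y":0.08,"z":0,"twist":2.5}])

```text
time: 5.95
tool_pos: [0.6024, 0.0791, 0.0933]
tcp_rot: [-0.0, 0.448, 0.894, 0.0]
force: [-0.8, 0.9, 1.2]
gripper_width: 0.0
```

Request:
servo_tool(moves=[{"x":-0.19,"y":0.08,"z":0,"twist":2.5},{"x":-0.19,"y":0.08,"z":0,"twist":2.5},{"x":-0.19,"y":0.08,"z":0,"twist":2.5},{"x":-0.19,"y":0.08,"z":0,"twist":2.5},{"x":-0.19,"y":0.08,"z":0,"twist":2.5},{"x":-0.19,"y":0.08,"z":0,"twist":2.5},{"x":-0.19,"y":0.08,"z":0,"twist":2.5},{"x":0,"y":0,"z":0,"twist":0}])

```text
time: 6.75
tool_pos: [0.6138, 0.0703, 0.0933]
tcp_rot: [-0.0, 0.578, 0.816, 0.0]
force: [-1.0, 2.0, 1.2]
gripper_width: 0.003
```

```bash
python3 -c "
from h import *
polar()
im=fin()
im2=viewer.grab_frame('scene')[:,:,::-1]
cv2.imwrite('pics/d.png',cv2.resize(im2[140:280,150:350],None,fx=4,fy=4,interpolation=cv2.INTER_CUBIC))
for c in ('top','scene'):
  for d in nets.mark_of('fin_tip',c)[:1]:
    v=np.array(d['at'][:2])-C; print(c,(70-np.degrees(np.arctan2(v[1],v[0])-yaw)),d['score'])
"
```

```text
t 6.75 tcp [0.6138 0.0703 0.0933] F [-1.   2.   1.2] w 0.003 psi 109.4
face stop-angle deg 69.0 along fin mm 43.8 ccw offset mm 17.4
top fin stop-angle 88.4 0
```

View pics/d.png

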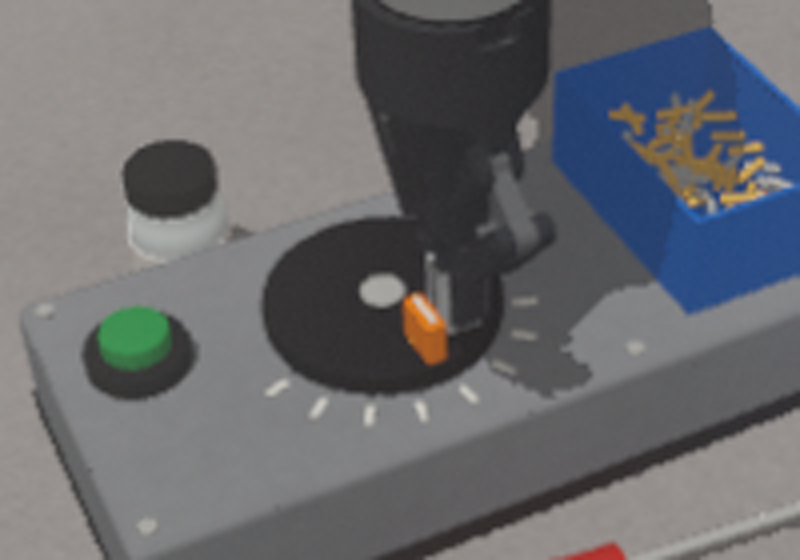

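The fin, at about (425,330) in the crop, is near or just past tick 3 and the finger is on its side, so the push is behaving. I'll continue about 28° more.

Request:
servo_tool(moves=[{"x":-0.19,"y":0.07,"z":0,"twist":2.5},{"x":-0.19,"y":0.07,"z":0,"twist":2.5},{"x":-0.19,"y":0.07,"z":0,"twist":2.5},{"x":-0.19,"y":0.07,"z":0,"twist":2.5},{"x":-0.19,"y":0.07,"z":0,"twist":2.5},{"x":-0.19,"y":0.07,"z":0,"twist":2.5},{"x":-0.19,"y":0.07,"z":0,"twist":2.5},{"x":0,"y":0,"z":0,"twist":0}])

```text
time: 7.75
tool_pos: [0.6215, 0.0583, 0.0934]
tcp_rot: [0.0, 0.695, 0.719, 0.0]
force: [-0.5, 2.4, -0.6]
gripper_width: -0.002
```

```bash
python3 -c "
from h import *
polar()"
```

```text
t 7.75 tcp [0.6215 0.0583 0.0934] F [-0.5  2.4 -0.6] w -0.002 psi 91.9
face stop-angle deg 86.5 along fin mm 43.8 ccw offset mm 17.5
```

Request:
servo_tool(moves=[{"x":-0.16,"y":0.06,"z":0,"twist":2.1},{"x":-0.16,"y":0.06,"z":0,"twist":2.1},{"x":-0.16,"y":0.06,"z":0,"twist":2.1},{"x":-0.16,"y":0.06,"z":0,"twist":2.1},{"x":-0.12,"y":0.05,"z":0,"twist":1.6},{"x":0,"y":0,"z":0,"twist":0},{"x":0,"y":0,"z":0,"twist":0},{"x":0,"y":0,"z":0,"twist":0}])

```text
time: 8.55
tool_pos: [0.6239, 0.0506, 0.0933]
tcp_rot: [0.0, 0.755, 0.656, 0.0]
force: [-0.0, 0.7, -0.7]
gripper_width: 0.001
```

```bash
python3 -c "
from h import *
polar()"
```

```text
t 8.55 tcp [0.6239 0.0506 0.0933] F [-0.   0.7 -0.7] w 0.001 psi 81.9
face stop-angle deg 96.5 along fin mm 43.6 ccw offset mm 17.5
```

Contact force has dropped to noise, so the fin has snapped ahead. I'll back off, lift and check.

Request:
servo_tool(moves=[{"x":0.5,"y":0,"z":0,"twist":0},{"x":0.5,"y":0,"z":0,"twist":0},{"x":0,"y":0,"z":-2,"twist":0},{"x":0,"y":0,"z":-3,"twist":0},{"x":2,"y":-2,"z":-3,"twist":0},{"x":3,"y":-3,"z":0,"twist":0},{"x":3,"y":-3,"z":0,"twist":0},{"x":3,"y":-3,"z":0,"twist":0}])

```text
time: 9.35
tool_pos: [0.5311, 0.1864, 0.1736]
tcp_rot: [0.0, 0.755, 0.655, 0.0]
force: [-0.5, 0.4, 0.5]
gripper_width: -0.001
```

```bash
python3 -c "
from h import *
polar(); im=fin()
for c in ('top','scene'):
  if c=='scene': im2=viewer.grab_frame(c)[:,:,::-1]
  for t in ('fin_tip','start_top'):
   for d in nets.mark_of(t,c)[:1]:
    v=np.array(d['at'][:2])-C; print(c,t,d['at'],(70-np.degrees(np.arctan2(v[1],v[0])-yaw)),d['score'])
a=rect(im,'top',.07,.5,.68,-.11,.13); cv2.imwrite('pics/e.png',np.vstack([cv2.resize(a,(480,360)),cv2.resize(im2[170:260,170:290],(480,360))])[:600])
"
```

```text
t 9.35 tcp [0.5311 0.1864 0.1736] F [-0.5  0.4  0.5] w -0.001 psi 81.9
face stop-angle deg 96.5 along fin mm -67.6 ccw offset mm 138.8
top fin stop-angle 99.1 643
top start_top [0.5933, -0.0706, 0.0953] 170.63483398157467 0.52
scene start_top [0.5945, -0.0711, 0.0937] 170.05949241135102 0.8
```

View pics/e.png

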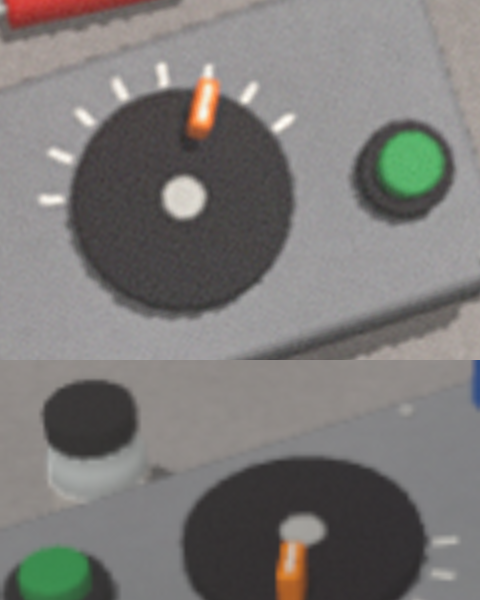

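The fin at (204,105) is in line with the sixth tick at (207,72), so it's on stop 5, four clicks from stop 1 (measured 99.1°, ideal 100°). Next is the button at (410,163).

Request:
servo_tool(moves=[{"x":-3.5,"y":1.4,"z":0,"twist":0},{"x":-3.5,"y":1.4,"z":0,"twist":0},{"x":-3.5,"y":1.4,"z":0,"twist":0},{"x":-3.5,"y":1.4,"z":0,"twist":0},{"x":-3.5,"y":1.4,"z":0,"twist":0},{"x":-3.5,"y":1.4,"z":0,"twist":0},{"x":-3.5,"y":1.4,"z":0,"twist":0},{"x":0,"y":0,"z":0,"twist":0}])

```text
time: 10.45
tool_pos: [0.5951, -0.077, 0.1726]
tcp_rot: [0.0, 0.757, 0.653, -0.0]
force: [0.5, -0.3, -0.3]
gripper_width: -0.002
```

Request:
servo_tool(moves=[{"x":0,"y":0,"z":2.5,"twist":0},{"x":0,"y":0,"z":2.5,"twist":0},{"x":0,"y":0,"z":1.0,"twist":0},{"x":0,"y":0,"z":0,"twist":0},{"x":0,"y":0,"z":0,"twist":0},{"x":0,"y":0,"z":0,"twist":0},{"x":0,"y":0,"z":0,"twist":0},{"x":0,"y":0,"z":0,"twist":0}])

```text
time: 11.25
tool_pos: [0.5948, -0.0715, 0.1141]
tcp_rot: [0.001, 0.755, 0.655, 0.0]
force: [0.6, -0.3, 0.2]
gripper_width: 0.001
```

Request:
servo_tool(moves=[{"x":0,"y":0,"z":0.5,"twist":0},{"x":0,"y":0,"z":0.5,"twist":0},{"x":0,"y":0,"z":0.5,"twist":0},{"x":0,"y":0,"z":0.2,"twist":0},{"x":0,"y":0,"z":0.2,"twist":0},{"x":0,"y":0,"z":0.2,"twist":0},{"x":0,"y":0,"z":0,"twist":0},{"x":0,"y":0,"z":0,"twist":0}])

```text
time: 12.05
tool_pos: [0.5944, -0.0715, 0.0924]
tcp_rot: [0.0, 0.755, 0.655, 0.0]
force: [0.5, 0.7, 0.4]
gripper_width: 0.002
```

Request:
servo_tool(moves=[{"x":0,"y":0,"z":0.1,"twist":0},{"x":0,"y":0,"z":0.1,"twist":0},{"x":0,"y":0,"z":0.1,"twist":0},{"x":0,"y":0,"z":0.1,"twist":0},{"x":0,"y":0,"z":0,"twist":0},{"x":0,"y":0,"z":0,"twist":0},{"x":0,"y":0,"z":0,"twist":0},{"x":0,"y":0,"z":0,"twist":0}])

```text
time: 12.85
tool_pos: [0.5945, -0.0715, 0.0885]
tcp_rot: [0.0, 0.755, 0.655, 0.0]
force: [0.2, -0.4, 3.2]
gripper_width: 0.004
```

Contact made, spring force 3.2 N. I'll continue to bottom.

Request:
servo_tool(moves=[{"x":0,"y":0,"z":0.1,"twist":0},{"x":0,"y":0,"z":0.1,"twist":0},{"x":0,"y":0,"z":0.1,"twist":0},{"x":0,"y":0,"z":0.1,"twist":0},{"x":0,"y":0,"z":0,"twist":0},{"x":0,"y":0,"z":0,"twist":0},{"x":0,"y":0,"z":0,"twist":0},{"x":0,"y":0,"z":0,"twist":0}])

```text
time: 13.65
tool_pos: [0.5946, -0.0715, 0.0859]
tcp_rot: [0.001, 0.755, 0.655, 0.0]
force: [-5.1, 1.4, 16.3]
gripper_width: -0.004
```

Request:
servo_tool(moves=[{"x":0,"y":0,"z":-0.5,"twist":0},{"x":0,"y":0,"z":-1,"twist":0},{"x":0,"y":0,"z":-2,"twist":0},{"x":0,"y":0,"z":-3,"twist":0},{"x":0,"y":0,"z":-3,"twist":0},{"x":0,"y":-3,"z":0,"twist":0},{"x":0,"y":-4,"z":0,"twist":0},{"x":0,"y":-4,"z":0,"twist":0}])

```text
time: 14.45
tool_pos: [0.484, -0.0556, 0.179]
tcp_rot: [-0.001, 0.755, 0.655, -0.0]
force: [0.0, 0.1, 0.9]
gripper_width: -0.002
```

```bash
python3 -c "
from h import *
polar(); im=fin()
for c in ('top','scene'):
  if c=='scene': im2=viewer.grab_frame(c)[:,:,::-1]
  for t in ('fin_tip','start_top','jar_mid','tray_mid','driver_grip'):
   print(c,t,[np.round(d['at'],3) for d in nets.mark_of(t,c)[:1]])
cv2.imwrite('pics/f.png',cv2.resize(im2[140:310,130:400],None,fx=2.8,fy=2.8))
"
```

```text
t 14.45 tcp [ 0.484  -0.0556  0.179 ] F [0.  0.1 0.9] w -0.002 psi 81.9
face stop-angle deg 96.5 along fin mm -79.9 ccw offset mm -107.3
top fin stop-angle 99.3 653
top fin_tip [array([0.635, 0.026, 0.094])]
top start_top [array([ 0.599, -0.072,  0.098])]
top jar_mid [array([ 0.461, -0.056,  0.036])]
top tray_mid [array([0.501, 0.336, 0.025])]
top driver_grip [array([ 0.456, -0.052,  0.036])]
scene fin_tip [array([0.626, 0.034, 0.094])]
scene start_top [array([ 0.593, -0.07 ,  0.088])]
scene jar_mid [array([ 0.461, -0.058,  0.035])]
scene tray_mid [array([0.496, 0.338, 0.028])]
scene driver_grip [array([0.703, 0.087, 0.014])]
```

View pics/f.png

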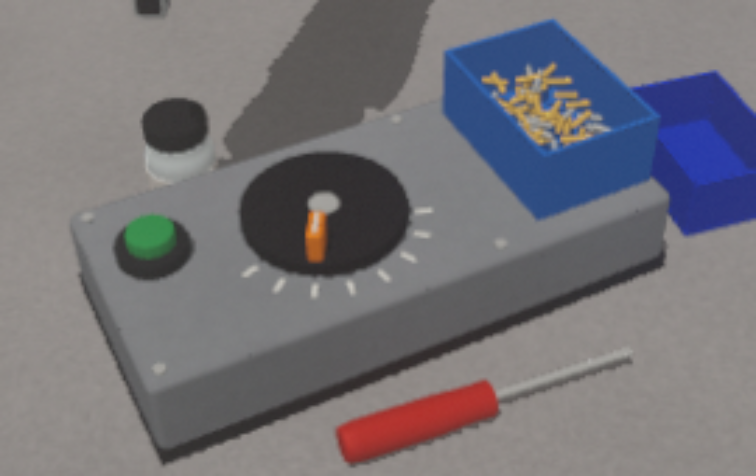

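```bash
python3 -c "
from h import *
print(r.finish_job())"
```

```text
the job is handed in; nothing more can be done
None
```

I pushed the dial four clicks clockwise, pressed the start button once and released it, and handed the job in at about 15 s of the 64 s. No verdict was reported.

- **Dial:** It started on stop 1. I pushed the side of the fin with the shut fingertips until it snapped into stop 5. After the push I measured 99.1°, and after the button press 99.3°, against an ideal 100°. The fin lines up with the sixth tick in the pictures. The highest force I read between push steps was about 3 N, so the fin was never gripped or forced.
- **Start button:** The force rose from 3 N to 16 N and the tool stopped descending at z = 0.086 m, which I take as the button bottoming out. I inferred this from force and height, because the travel could not be read directly. In the last picture the button is up again and the gripper is clear of everything.
- **Jar, tray and screwdriver:** The scene camera finds all three within about 5 mm of where they started, which is within its error.
- **Checks that disagreed:** In the last look, the top camera's network reported the screwdriver at the jar's position. I take that as a false detection, since the scene camera and the picture show it unmoved. The two cameras' network readings of the fin tip also differed by about 12 mm, so I relied on the colour-based measurement and the ticks.

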